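# Tip microscope knobs out of a corner-spout tray

### The job

Take the black tray by its yellow handle and, holding its notched corner low over the red tin, tip the tray about that corner so that all four knobs slide out through the notch into the tin; do not touch the knobs with the fingers. Then set the empty tray down gently, flat in the middle of the blue mat, and let go. Leave the tin, the cup and the tape where they stand.

Things in the scene. Friction and masses are not known exactly. Their poses are not given: they have to be found in the camera images.
- tray_grip (a point): Centre of the tray's straight yellow handle bar, where to hold it: 78 mm above the tray's underside, over its middle. Bar 16 mm wide (along x), 20 mm high, 210 mm long (along y), bridging the two side corners on end posts; about 49 mm clear between bar and knobs. Axes are the tray's: +x level along the diagonal towards the notched corner, y along the bar, z up.
- tray_pan (a point): Middle of the tray's pan, 12 mm above its underside. Flat black square pan, 160 mm side, 3 mm floor, walls 3 mm thick and 24 mm high, 0.2 to 0.33 kg with its handle. At the corner that +x points to, both walls stop 60 mm short: an opening about 80 mm wide, with the bare floor corner as spout. Same axes as tray_grip.
- tray_spout (a point): Tip of the tray's bare floor corner at the notch, on its underside: 113 mm along tray x from the tray's middle and 78 mm below the bar's centre. Same axes as tray_grip.
- tin: Open round red tin without lid, 150 mm outer diameter at the rim, 70 mm high, 3 mm wall, 0.5 kg, loose on the bench. Origin: centre of its underside, z up.
- mat: Blue square mat, 240 x 240 mm, 3 mm thick, fixed on the bench. Origin: centre of its underside.
- stage: White square microscope stage plate with a black disc in the middle, 200 x 200 mm, 10 mm thick, fixed; the tray starts on it. Origin: centre of its underside.
- cup: White plastic cup, 72 mm diameter, 90 mm high; bystander. Origin: centre of its underside.
- tape: Roll of red tape lying flat, 100 mm diameter, 22 mm high; bystander. Origin: centre of its underside.
- knob0_center (a point): Smooth aluminium microscope knob with a brass dot, a disc 26 mm in diameter and 16 mm high, 25 g, lying loose in the tray; centre of the disc. Slides easily on the tray floor (friction about 0.18 to 0.27): some start sliding at 10 degrees of tilt, all run out along the walls by 35 to 45 degrees within about a second; if they wedge side by side in the notch, rocking the tray frees them.
- knob1_center (a point): Smooth aluminium microscope knob with a brass dot, a disc 26 mm in diameter and 16 mm high, 25 g, lying loose in the tray; centre of the disc. Slides easily on the tray floor (friction about 0.18 to 0.27): some start sliding at 10 degrees of tilt, all run out along the walls by 35 to 45 degrees within about a second; if they wedge side by side in the notch, rocking the tray frees them.
- knob2_center (a point): Smooth aluminium microscope knob with a brass dot, a disc 26 mm in diameter and 16 mm high, 25 g, lying loose in the tray; centre of the disc. Slides easily on the tray floor (friction about 0.18 to 0.27): some start sliding at 10 degrees of tilt, all run out along the walls by 35 to 45 degrees within about a second; if they wedge side by side in the notch, rocking the tray frees them.
- knob3_center (a point): Smooth aluminium microscope knob with a brass dot, a disc 26 mm in diameter and 16 mm high, 25 g, lying loose in the tray; centre of the disc. Slides easily on the tray floor (friction about 0.18 to 0.27): some start sliding at 10 degrees of tilt, all run out along the walls by 35 to 45 degrees within about a second; if they wedge side by side in the notch, rocking the tray frees them.
There are look-alikes about, which are no part of the job. Of the things that look like the part that bears tray_grip, the larger one is meant. Of the things that look like the tin, the larger one is meant.

How it is judged:
By the outcome, as a careful person would: the job done as asked, in the order asked, and still so for the second after the job is handed in, with the robot touching nothing.
It also fails if it takes over 59 s, if anything falls off the work surface, if the arm or the gripper's body presses on something with over 40 N, if the wrist force passes 120 N, or if a joint passes its speed limit or range.

### The arm

A 6-joint arm with a two-finger parallel gripper is mounted at the origin on the work surface. World frame = base frame: x ahead of the robot, y to its left, z up, the work surface at z = 0. Lengths are in m, angles in rad, forces in N, time in s.
With the tool pointing down it reaches from about 0.3 to 0.775 m from the base axis. Payload 14.6 kg.
Tool frame: the origin (TCP) lies on the centre line of the jaws, within the pads' length; the fingertips stand 25 mm ahead of it and the grasp point (between the pads) lies 6 mm ahead of it (ctrl.tip_reach is the distance from the TCP to the fingertips, in m); z points along the fingers, y is the line along which they close (so a half turn about z gives the same grasp; the last joint's range is limited). The gripper opens to 94 mm and grips with 3 to 60 N. Pads are 16 mm wide; open, the fingers measure 119 mm over their backs; the gripper's body (75 mm by 177 mm) begins 78 mm behind the grasp point.
Start: joints at [-1.344, 0.3, 1.521, -0, 1.321, -0.067], TCP at [0.159, -0.526, 0.207] pointing down, gripper open.
Joint ranges: [-3.03, 3.03], [-0.79, 2.21], [0.23, 2.52], [-1.04, 4.18], [0, 3.07], [-2.55, 2.55]. Speed limits (rad/s): [2.22, 2.22, 2.57, 3.14, 3.14, 3.14].

### API

Orientations are given as [roll, pitch, yaw] about the fixed x, y, z axes, in that order (R = Rz(yaw) Ry(pitch) Rx(roll)).
In Python, from station import ctrl gives the robot as it stands. The module is installed in compiled form; this text tells all that it offers.
- The arm moves only by the tool apply_moves, never from a script. Its argument "deltas" is a list of rows, each a list of 7 numbers: the closure in counts, from 0 (fully open) to 255 (shut), then the shift along the world's x, y, z in cm, then the turn, a rotation vector about the world's x, y, z in rad. In form: [[jaw, tx, ty, tz, ax, ay, az], ...]. A call has 1 to 10 rows; each row shifts and turns the commanded pose from where the row before left it; what a row does not reach is not made up. A row lasts 1/10 s, in which the tool goes at most 50 mm and 8.59 degrees, less where a joint would pass 70% of its speed; a pose out of reach is approached as far as the arm can. A call with a gripper value outside its range is refused whole. The fingers move at their own pace and stop on an object; "grip_force" is the grip in N (left out, the last holds). Time passes only in rows, so rows that do not move let the fingers close. It gives the time, the measured TCP pose, the force, the opening and the grip force at its end, in the units of the state.
- ctrl.get_obs(): the state, without advancing time (a new reading comes with each control period).
- ctrl.camera(name): name is "side" or "top" or "wrist"; returns a dict with "img" (384x512x3 uint8, red, green, blue), "K" (3x3 intrinsics, pixels), "pose" (4x4, takes a point from camera to world coordinates); the wrist camera has in their place "hand_eye" (4x4, takes a point from camera to tool coordinates, whose origin is the TCP and whose axes are the flange's). Camera axes: x right, y up, looking along -z (the intrinsics and any distortion apply to the point x, -y, -z); pixel columns grow to the right and rows downward; lengths in m; the calibration is good to about 2 mm. A picture is of the moment at which its call begins: read the wrist's pose just before it. There is no depth.
- ctrl.hand_in(): hands the job in; it is judged then, once.
The state is a dict: "time_s": time; "qpos": joint angles; "joint_vel": joint speeds; "tau": joint torques, N m; "ee_pos": TCP position; "eef_rot": TCP orientation; "force": force on the tool from outside, world axes, zero at the start; "moment": the same for the moment, N m; "grip_width": finger opening in m; "grip_force": force on a finger pad.
Only numpy, scipy, OpenCV 4.12 (cv2) and the standard library are available. Lean on these libraries where they do the work, as an engineer would, in place of code of your own. Each camera call takes 0.05 s, during which the arm holds its last target. There are 200 camera calls.

## Working session

There is one attempt and no reset: what is moved stays moved. The work goes in short steps, Python scripts to look and compute and a tool call to move; the robot and the scene stay as the last step left them, time stands still between calls to the robot, and variables do not carry over. Pictures are saved under pics/ and viewed, at most 12 in all, crops included, and the job is handed in when it is done.

Besides the shell and the picture viewer there is one more tool, called after "Request:" as name(argument=value, ...), one argument or row to a line, values as JSON. apply_moves: Moves the arm, as the interface text tells. Its arguments: {"type":"object","properties":{"deltas":{"type":"array"},"grip_force":{"type":"number"}},"required":["deltas"]}

```bash
mkdir -p pics; ls; python3 - <<'E'
from station import ctrl
import cv2,numpy as np,pickle
o=ctrl.get_obs();print(o)
d={}
for n in("top","side","wrist"):
    c=ctrl.camera(n);d[n]=c;cv2.imwrite(f"pics/{n}0.png",c["img"][:,:,::-1]);print(n,{k:np.round(v,4).tolist() for k,v in c.items() if k!="img"})
pickle.dump((o,d),open("d0.pkl","wb"))
E
```

```text
pics
{'time_s': 0.0, 'qpos': array([-1.34360785e+00,  3.00424917e-01,  1.52163588e+00, -5.00086274e-06,
        1.32068125e+00, -6.66267995e-02]), 'joint_vel': array([-0.00089796, -0.00094123,  0.00104906,  0.00023247,  0.00065377,
        0.00129617]), 'tau': array([-4.04306365e-04, -5.31810558e+01, -3.52739882e+01,  7.07698544e-02,
        2.44465366e-02, -2.07552062e-04]), 'ee_pos': array([ 0.15920223, -0.52616343,  0.20628848]), 'eef_rot': array([-3.14044549e+00, -7.16905904e-05,  2.93816478e-01]), 'force': array([ 0.4497008 , -0.75768391,  0.34381786]), 'moment': array([0.01968627, 0.00970336, 0.04360469]), 'grip_force': 0.0, 'grip_width': 0.09366141583197259}
top {'K': [[404.4735, 0.0, 255.0212], [0.0, 404.4735, 189.301], [0.0, 0.0, 1.0]], 'pose': [[0.0177, 0.9912, -0.1308, 0.3627], [-0.9997, 0.0153, -0.019, -0.0037], [-0.0168, 0.1311, 0.9912, 1.4018], [0.0, 0.0, 0.0, 1.0]]}
side {'K': [[388.5752, 0.0, 253.6473], [0.0, 388.5752, 193.5757], [0.0, 0.0, 1.0]], 'pose': [[-0.9825, 0.1278, -0.1355, 0.4026], [-0.1862, -0.6581, 0.7295, 0.7941], [0.0041, 0.742, 0.6704, 0.8022], [0.0, 0.0, 0.0, 1.0]]}
wrist {'K': [[312.5408, 0.0, 257.191], [0.0, 312.5408, 195.8329], [0.0, 0.0, 1.0]], 'hand_eye': [[0.0009, 0.9693, 0.2457, 0.0706], [1.0, -0.0007, -0.001, -0.0011], [-0.0008, 0.2457, -0.9693, -0.1772], [0.0, 0.0, 0.0, 1.0]]}
```

View pics/top0.png

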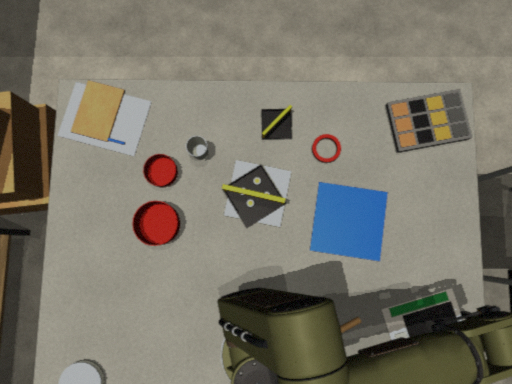

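View pics/side0.png

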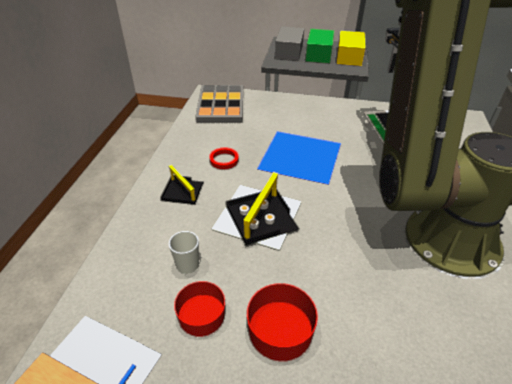

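Top view: tray's yellow bar runs from (222,188) to (286,201), large tin is at (157,223), mat at (349,221). The side view agrees. I'll zoom in on these to find the notch.

```bash
python3 - <<'E'
import cv2,numpy as np,pickle
o,d=pickle.load(open("d0.pkl","rb"))
a=d["top"]["img"][150:240,210:300,::-1];b=d["side"]["img"][165:255,205:310,::-1]
a=cv2.resize(a,(400,400),interpolation=cv2.INTER_CUBIC);b=cv2.resize(b,(400,343),interpolation=cv2.INTER_CUBIC)
b=cv2.copyMakeBorder(b,0,57,0,0,cv2.BORDER_CONSTANT)
m=np.hstack([a,b]).astype(np.float32)/255
cv2.imwrite("pics/crop0.png",(m**0.5*255).astype(np.uint8))
E
```

```text
(no output)
```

View pics/crop0.png

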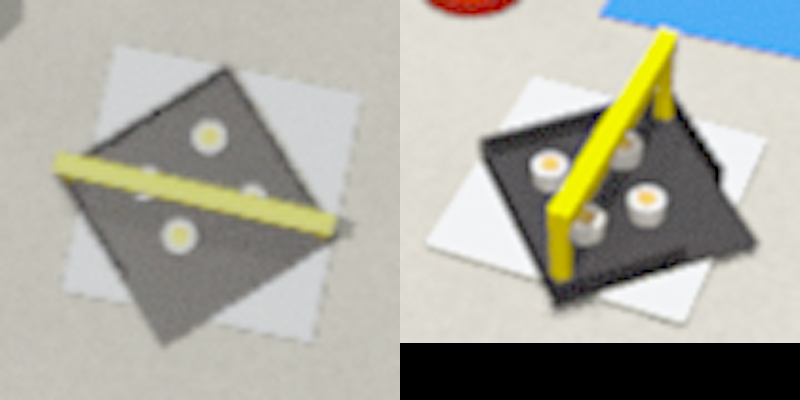

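Enlarged: in the top crop, the notch corner is the lower one, at (165,345), and the walled corner is at (225,70). The side crop shows the bare corner at (755,243). So tray +x points towards the robot.

```bash
cat > h.py <<'E'
import cv2,numpy as np
from scipy.spatial.transform import Rotation as R
def ray(c,uv,pose=None):
    P=c["pose"] if pose is None else pose
    v=np.linalg.inv(c["K"])@[uv[0],uv[1],1]
    return P[:3,3],P[:3,:3]@(v*[1,-1,-1])
def plane(c,uv,z,pose=None):
    o,d=ray(c,uv,pose);return o+d*(z-o[2])/d[2]
def tri(*rays):
    A=0;b=0
    for o,d in rays:
        d=d/np.linalg.norm(d);M=np.eye(3)-np.outer(d,d);A=A+M;b=b+M@o
    p=np.linalg.solve(A,b)
    return p,[np.linalg.norm(np.cross(p-o,d/np.linalg.norm(d))) for o,d in rays]
def wpose(c,o):
    T=np.eye(4);T[:3,:3]=R.from_euler("xyz",o["eef_rot"]).as_matrix();T[:3,3]=o["ee_pos"]
    return T@c["hand_eye"]
def blobs(img,lo,hi,amin=60):
    m=cv2.inRange(cv2.cvtColor(img,cv2.COLOR_RGB2HSV),lo,hi)
    cs,_=cv2.findContours(m,cv2.RETR_EXTERNAL,cv2.CHAIN_APPROX_NONE)
    return [c[:,0,:] for c in cs if cv2.contourArea(c)>amin]
E
python3 - <<'E'
from h import *;import pickle
o,d=pickle.load(open("d0.pkl","rb"));t,s=d["top"],d["side"]
for a,b in(((223,187.1),(247,219.6)),((285.4,201.1),(275,174.7))): print("bar end",tri(ray(t,a),ray(s,b)))
for e in((223,187.1),(285.4,201.1)):print("bar z.098",plane(t,e,.098))
f=lambda x,y:(x/4.444+210,y/4.444+150)
print("spout",plane(t,f(165,345),.012),plane(s,((755-400)/3.81+205,243/3.81+165),.012))
for n,c in(("t",t),("s",s)):
  for lo,hi,nm in(((0,120,60),(8,255,255),"red"),((105,120,60),(120,255,255),"blue"),((25,120,100),(35,255,255),"yel")):
    for b in blobs(c["img"],lo,hi):
        r=cv2.minAreaRect(b.astype(np.float32));e=cv2.fitEllipse(b)
        z={"red":.07,"blue":.003,"yel":.088}[nm]
        print(n,nm,np.round(r[0]),np.round(r[1]),round(r[2]),"z",z,plane(c,r[0],z).round(4))
        if nm=="blue":print([plane(c,p,z).round(3)[:2].tolist() for p in cv2.boxPoints(r)])
        if nm=="red":
            q=np.array([plane(c,p,z)[:2] for p in b]);print(cv2.minEnclosingCircle(q.astype(np.float32)))
E
```

```text
bar end (array([0.54193304, 0.12598093, 0.09690052]), [np.float64(0.0013509351071994383), np.float64(0.0013509351071995925)])
bar end (array([ 0.50042064, -0.07837295,  0.08521114]), [np.float64(0.0012641385340173966), np.float64(0.0012641385340172208)])
bar z.098 [0.54042224 0.12577215 0.098     ]
bar z.098 [ 0.49782527 -0.0776777   0.098     ]
spout [0.41333764 0.04762799 0.012     ] [0.41467083 0.05308996 0.012     ]
t red [155. 223.] [44. 44.] 90 z 0.07 [0.4213 0.3499 0.07  ]
((0.42123880982398987, 0.3499741554260254), 0.07580535858869553)
t red [160. 170.] [32. 32.] 27 z 0.07 [0.6002 0.343  0.07  ]
((0.5994882583618164, 0.34333351254463196), 0.056521929800510406)
t red [326. 148.] [27. 28.] 90 z 0.07 [ 0.6837 -0.214   0.07  ]
((0.6829364895820618, -0.21439066529273987), 0.04886171594262123)
t blue [349. 221.] [70. 69.] 8 z 0.003 [ 0.4421 -0.3021  0.003 ]
[[0.34, -0.166], [0.577, -0.2], [0.546, -0.441], [0.311, -0.402]]
t yel [253. 193.] [64.  5.] 13 z 0.088 [0.5239 0.0266 0.088 ]
t yel [277. 120.] [ 3. 40.] 45 z 0.088 [ 0.7731 -0.0463  0.088 ]
s red [282. 322.] [77. 70.] 90 z 0.07 [0.4199 0.3725 0.07  ]
((0.4242049753665924, 0.36633214354515076), 0.08849917352199554)
s red [199. 308.] [55. 50.] 90 z 0.07 [0.5965 0.3758 0.07  ]
((0.5957765579223633, 0.3716762959957123), 0.06660979241132736)
s red [224. 158.] [21. 29.] 90 z 0.07 [ 0.6745 -0.1503  0.07  ]
((0.673433244228363, -0.15117335319519043), 0.056675851345062256)
s blue [127. 374.] [ 4. 23.] 34 z 0.003 [0.7135 0.5092 0.003 ]
[[0.722, 0.528], [0.713, 0.487], [0.704, 0.49], [0.714, 0.531]]
s blue [299. 156.] [75. 42.] 12 z 0.003 [ 0.4472 -0.2949  0.003 ]
[[0.574, -0.198], [0.586, -0.452], [0.309, -0.401], [0.331, -0.164]]
s yel [261. 197.] [ 7. 58.] 32 z 0.088 [0.5253 0.0285 0.088 ]
s yel [181. 178.] [33.  5.] 45 z 0.088 [ 0.765  -0.0086  0.088 ]
s yel [352.  40.] [17. 27.] 90 z 0.088 [ 0.2859 -1.1807  0.088 ]
```

```bash
python3 - <<'E'
import pickle,cv2,numpy as np
o,d=pickle.load(open("d0.pkl","rb"))
a=d["top"]["img"][195:250,125:190,::-1];b=d["side"]["img"][275:365,235:330,::-1];c=d["side"]["img"][125:190,250:350,::-1]
cv2.imwrite("pics/tin0.png",np.hstack([cv2.resize(a,(390,330)),cv2.resize(b,(380,330))]))
E
```

```text
(no output)
```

View pics/tin0.png

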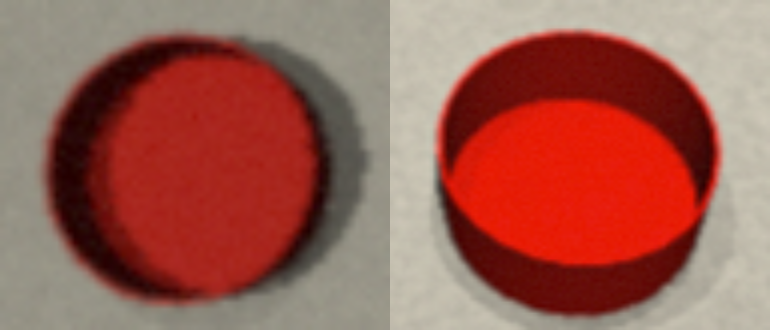

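Tin crop: the rim spans about (44..317, 33..303) in the left part, so its centre is about (155,223) in the top image. Next I'll move over the tray and look with the wrist camera.

Request:
apply_moves(
  deltas=[
    [0,2.6,3.94,0.6,0,0,0.0765],
    [0,2.6,3.94,0.6,0,0,0.0765],
    [0,2.6,3.94,0.6,0,0,0.0765],
    [0,2.6,3.94,0.6,0,0,0.0765],
    [0,2.6,3.94,0.6,0,0,0.0765],
    [0,2.6,3.94,0.6,0,0,0.0765],
    [0,2.6,3.94,0.6,0,0,0.0765],
    [0,2.6,3.94,0.6,0,0,0.0765],
    [0,2.6,3.94,0.6,0,0,0.0765],
    [0,2.6,3.94,0.6,0,0,0.0765],
  ],
)

```text
time_s: 1.15
ee_pos: [0.4199, -0.1305, 0.2672]
eef_rot: [3.141, 0.0, 1.062]
force: [0.3, -0.2, -0.0]
grip_width: 0.0939
grip_force: 0.0
```

Request:
apply_moves(
  deltas=[
    [0,2.6,3.94,0.5,0,0,0.0765],
    [0,2.6,3.94,0.5,0,0,0.0765],
    [0,2.6,3.94,0.5,0,0,0.0765],
    [0,2.6,3.94,0.5,0,0,0.0765],
    [0,0,0,0,0,0,0],
    [0,0,0,0,0,0,0],
  ],
)

```text
time_s: 1.75
ee_pos: [0.5232, 0.0258, 0.2862]
eef_rot: [-3.14, 0.0, 1.366]
force: [0.4, 0.4, -0.1]
grip_width: 0.0939
grip_force: 0.0
```

```bash
cat > look.py <<'E'
import sys,pickle;from h import *;from station import ctrl
n=sys.argv[1];o=ctrl.get_obs();d={k:ctrl.camera(k) for k in sys.argv[2:]}
pickle.dump((o,d),open(f"{n}.pkl","wb"))
for k in d: cv2.imwrite(f"pics/{k}_{n}.png",d[k]["img"][:,:,::-1])
print(round(o["time_s"],2),o["ee_pos"].round(4),o["eef_rot"].round(4),o["qpos"].round(3),o["force"].round(2),o["grip_width"].round(4))
E
python3 look.py a wrist
```

```text
Traceback (most recent call last):
  File "look.py", line 5, in <module>
    print(round(o["time_s"],2),o["ee_pos"].round(4),o["eef_rot"].round(4),o["qpos"].round(3),o["force"].round(2),o["grip_width"].round(4))
                                                                                                                 ^^^^^^^^^^^^^^^^^^^^^
AttributeError: 'float' object has no attribute 'round'
```

View pics/wrist_a.png

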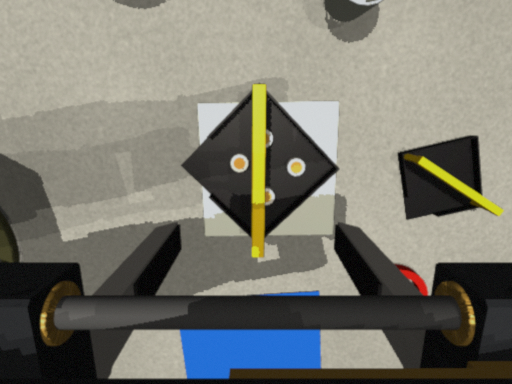

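Wrist view: bar ends at about (259,84) and (257,257), notch corner at the left (182,165). The tool is already well aligned with the bar.

```bash
sed -i 's/o\["grip_width"\].round(4)/round(o["grip_width"],4)/' look.py; python3 - <<'E'
from h import *;import pickle
o,d=pickle.load(open("a.pkl","rb"));_,e=pickle.load(open("d0.pkl","rb"));w,t,s=d["wrist"],e["top"],e["side"]
P=wpose(w,o)
b=max(blobs(w["img"],(22,120,60),(35,255,255)),key=lambda c:np.ptp(c[:,1])*(abs(c[:,0].mean()-258)<20));r=cv2.minAreaRect(b.astype(np.float32));print(r)
E=[(259,84.5),(257.8,257)]
p=[tri(ray(w,u,P),ray(t,a),ray(s,c)) for u,a,c in zip(E,((223,187.1),(285.4,201.1)),((247,219.6),(275,174.7)))]
print(p,(p[0][0]+p[1][0])/2)
q=[plane(w,u,.098,P) for u in E];print("ends z.098",q,(q[0]+q[1])/2,np.linalg.norm(q[0]-q[1]))
m=(q[0]-q[1]);print("bar dir deg",np.degrees(np.arctan2(m[1],m[0])),"tool",o["ee_pos"],o["eef_rot"])
print("spout",plane(w,(182,165),.012,P),"back",plane(w,(337,168),.034,P))
E
```

```text
((258.4999694824219, 170.49996948242188), (172.99996948242188, 14.999998092651367), 90.0)
[(array([0.54309129, 0.12738173, 0.09788938]), [np.float64(0.0032172567679028792), np.float64(0.0030554390459296924), np.float64(0.0004106676486143033)]), (array([ 0.50075659, -0.07884795,  0.08502056]), [np.float64(0.0008303241663858821), np.float64(0.0016340674367595347), np.float64(0.0009731409336915429)])] [0.52192394 0.02426689 0.09145497]
ends z.098 [array([0.54571704, 0.12924132, 0.098     ]), array([ 0.50256443, -0.0734474 ,  0.098     ])] [0.52414073 0.02789696 0.098     ] 0.20723142903630065
bar dir deg 77.98112715943908 tool [0.52322935 0.02575576 0.286236  ] [-3.14047917e+00  3.67973772e-04  1.36602615e+00]
spout [0.41584807 0.05118175 0.012     ] back [0.63110084 0.00584816 0.034     ]
```

Request:
apply_moves(
  deltas=[
    [0,0.1,0.15,-2.5,0,0,0],
    [0,0,0,-3.5,0,0,0],
    [0,0,0,-3.5,0,0,0],
    [0,0,0,-3.5,0,0,0],
    [0,0,0,-3.0,0,0,0],
    [0,0,0,-2.0,0,0,0],
    [0,0,0,-1.2,0,0,0],
    [0,0,0,0,0,0,0],
    [0,0,0,0,0,0,0],
  ],
  grip_force=8,
)

```text
time_s: 2.7
ee_pos: [0.5246, 0.0262, 0.0958]
eef_rot: [3.141, -0.0, 1.364]
force: [0.3, -0.9, -0.3]
grip_width: 0.0941
grip_force: 0.0
```

Request:
apply_moves(
  deltas=[
    [255,0,0,0,0,0,0],
    [255,0,0,0,0,0,0],
    [255,0,0,0,0,0,0],
    [255,0,0,0,0,0,0],
    [255,0,0,0,0,0,0],
    [255,0,0,0,0,0,0],
    [255,0,0,0,0,0,0],
    [255,0,0,0,0,0,0],
  ],
  grip_force=8,
)

```text
time_s: 3.5
ee_pos: [0.5242, 0.0267, 0.0948]
eef_rot: [-3.141, 0.0, 1.365]
force: [0.4, -0.3, -0.4]
grip_width: 0.0328
grip_force: 0.0
```

Request:
apply_moves(
  deltas=[
    [255,0,0,0,0,0,0],
    [255,0,0,0,0,0,0],
    [255,0,0,0,0,0,0],
    [255,0,0,0,0,0,0],
    [255,0,0,0,0,0,0],
  ],
  grip_force=8,
)

```text
time_s: 4.0
ee_pos: [0.5242, 0.0267, 0.0948]
eef_rot: [-3.142, 0.0, 1.365]
force: [0.1, -0.3, -0.1]
grip_width: 0.0158
grip_force: 8.0
```

Request:
apply_moves(
  deltas=[
    [255,0,0,0,0,0,0],
    [255,0,0,0,0,0,0],
    [255,0,0,0,0,0,0],
  ],
  grip_force=50,
)

```text
time_s: 4.3
ee_pos: [0.5243, 0.0267, 0.0948]
eef_rot: [3.142, -0.0, 1.365]
force: [1.3, -0.1, -0.6]
grip_width: 0.0148
grip_force: 50.0
```

```bash
python3 look.py b wrist
```

```text
4.3 [0.5243 0.0267 0.0948] [ 3.1415 -0.      1.3648] [-0.019  0.367  1.71   0.     1.064  0.187] [ 1.26 -0.07 -0.63] 0.0148
```

Request:
apply_moves(
  deltas=[
    [255,0,0,0.5,0,0,0],
    [255,0,0,1.2,0,0,0],
    [255,0,0,2,0,0,0],
    [255,0,0,2.3,0,0,0],
    [255,0,0,2.3,0,0,0],
    [255,0,0,2.3,0,0,0],
    [255,0,0,2,0,0,0],
    [255,0,0,1.4,0,0,0],
    [255,0,0,0.7,0,0,0],
    [255,0,0,0.3,0,0,0],
  ],
)

```text
time_s: 5.35
ee_pos: [0.5243, 0.0267, 0.2457]
eef_rot: [3.141, -0.0, 1.365]
force: [-0.3, 0.2, -3.6]
grip_width: 0.0149
grip_force: 50.0
```

```bash
python3 look.py c wrist side; python3 -c "
import cv2,numpy as np
a=cv2.imread('pics/wrist_c.png');b=cv2.imread('pics/side_c.png')[110:260,180:350]
cv2.imwrite('pics/c.png',np.hstack([cv2.resize(a,(400,300)),cv2.resize(b,(340,300))]))"
```

```text
5.35 [0.5243 0.0267 0.2457] [ 3.1407e+00 -2.0000e-04  1.3648e+00] [-0.019  0.215  1.536 -0.     1.389  0.187] [-0.34  0.18 -3.55] 0.0149
```

View pics/c.png

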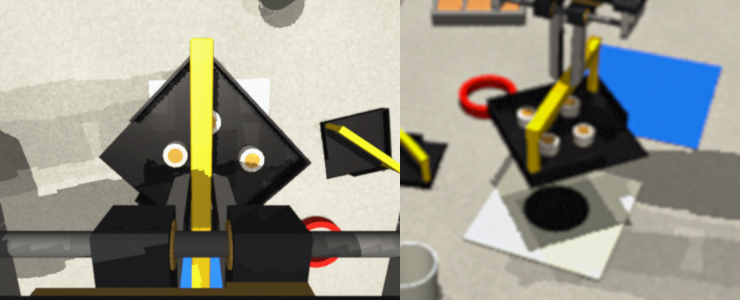

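The tray is lifted level, with all four knobs in it: notch corner at the left (100,155) of the wrist half. Now I'll carry it to the tin.

Request:
apply_moves(
  deltas=[
    [255,-0.04,0.61,0,0,0,0.0143],
    [255,-0.08,1.24,0,0,0,0.0286],
    [255,-0.122,1.848,0,0,0,0.0429],
    [255,-0.122,1.848,0,0,0,0.0429],
    [255,-0.122,1.848,0,0,0,0.0429],
    [255,-0.122,1.848,0,0,0,0.0429],
    [255,-0.122,1.848,0,0,0,0.0429],
    [255,-0.122,1.848,0,0,0,0.0429],
    [255,-0.122,1.848,0,0,0,0.0429],
    [255,-0.122,1.848,0,0,0,0.0429],
  ],
)

```text
time_s: 6.45
ee_pos: [0.5127, 0.1947, 0.2444]
eef_rot: [-3.141, -0.0, 1.755]
force: [-0.2, -0.1, -3.3]
grip_width: 0.015
grip_force: 50.0
```

Request:
apply_moves(
  deltas=[
    [255,-0.122,1.848,0,0,0,0.0429],
    [255,-0.122,1.848,0,0,0,0.0429],
    [255,-0.122,1.848,0,0,0,0.0429],
    [255,-0.122,1.848,0,0,0,0.0429],
    [255,-0.122,1.848,0,0,0,0.0429],
    [255,-0.122,1.848,0,0,0,0.0429],
    [255,-0.122,1.848,0,0,0,0.0429],
    [255,-0.122,1.848,0,0,0,0.0429],
    [255,-0.122,1.848,0,0,0,0.0429],
    [255,-0.122,1.848,0,0,0,0.0429],
  ],
)

```text
time_s: 7.45
ee_pos: [0.5009, 0.3794, 0.2447]
eef_rot: [-3.141, 0.0, 2.183]
force: [0.8, 0.1, -3.9]
grip_width: 0.0149
grip_force: 50.0
```

Request:
apply_moves(
  deltas=[
    [255,-0.122,1.848,0,0,0,0.0429],
    [255,-0.08,1.24,0,0,0,0.0286],
    [255,-0.04,0.61,0,0,0,0.0143],
    [255,0,0,0,0,0,0],
    [255,0,0,0,0,0,0],
  ],
)

```text
time_s: 7.95
ee_pos: [0.4988, 0.4144, 0.2448]
eef_rot: [-3.141, 0.0, 2.265]
force: [-0.5, 0.7, -2.9]
grip_width: 0.015
grip_force: 50.0
```

```bash
python3 look.py d wrist side top; python3 -c "
import cv2,numpy as np
a=cv2.imread('pics/wrist_d.png');b=cv2.imread('pics/side_d.png')[190:384,140:384]
cv2.imwrite('pics/d.png',np.hstack([cv2.resize(a,(400,300)),cv2.resize(b,(378,300))]))"
```

```text
7.95 [0.4988 0.4144 0.2448] [-3.1414e+00  2.0000e-04  2.2650e+00] [ 0.637  0.505  1.151 -0.     1.487 -0.057] [-0.53  0.66 -2.9 ] 0.015
```

View pics/d.png

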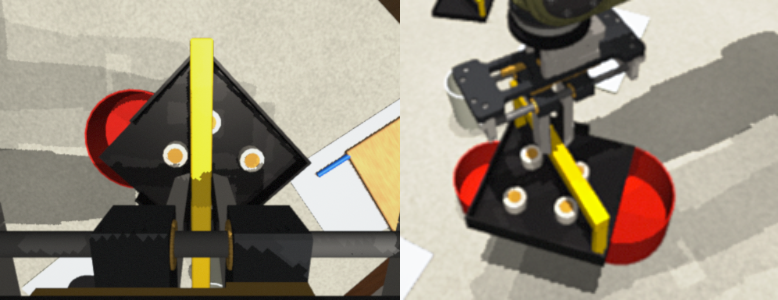

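```bash
python3 - <<'E'
from h import *;import pickle
from scipy.optimize import least_squares
o,d=pickle.load(open("d.pkl","rb"));w=d["wrist"];P=wpose(w,o);_,e=pickle.load(open("d0.pkl","rb"));s=e["side"]
for nm,p in(("L",(246,316)),("R",(317.7,316)),("T",(280,283)),("B",(283,347.3))):print(nm,plane(s,p,.07).round(4))
b=max(blobs(w["img"],(0,100,40),(8,255,255)),key=len)
x=b[:,0];print("red bbox",b.min(0),b.max(0))
q=np.array([plane(w,p,.07,P)[:2] for p in b if p[0]<150])
f=least_squares(lambda c:np.hypot(*(q-c).T)-.075,[.42,.35],loss="soft_l1",f_scale=.001);print("wrist tin",f.x,np.sqrt(np.mean(f.fun**2)))
b=max(blobs(e["side"]["img"],(0,120,60),(8,255,255),500),key=len)
# spout in hand frame: from view c/d pixel
for px,z in(((128,198.5),-.0848),((397,207),-.0608)):print("spout/back now",plane(w,px,o["ee_pos"][2]+z+.002*(z<-.07),P).round(4))
def proj(X):
    v=np.linalg.inv(P)@np.append(X,1);v=w["K"]@(v[:3]*[1,-1,-1]);return v[:2]/v[2]
h=-np.array([np.cos(.6936),np.sin(.6936),0])
print("expected spout px",proj(o["ee_pos"]+.113*h+[0,0,-.0825]),"back corner top",proj(o["ee_pos"]-.113*h+[0,0,-.0608]))
E
```

```text
L [0.4953 0.3742 0.07  ]
R [0.3485 0.346  0.07  ]
T [0.4369 0.2797 0.07  ]
B [0.4107 0.4269 0.07  ]
red bbox [108 114] [196 240]
wrist tin [0.42519872 0.35527748] 0.012617909443003875
spout/back now [0.411  0.3461 0.162 ]
spout/back now [0.5822 0.4874 0.184 ]
expected spout px [126.22489614 202.62440495] back corner top [399.386148   210.38346271]
```

Request:
apply_moves(
  deltas=[
    [255,0,0,-0.4,0,0,0],
    [255,0,0,-1.0,0,0,0],
    [255,0,0,-1.5,0,0,0],
    [255,0,0,-1.6,0,0,0],
    [255,0,0,-1.5,0,0,0],
    [255,0,0,-1.0,0,0,0],
    [255,0,0,-0.5,0,0,0],
    [255,0,0,-0.1,0,0,0],
    [255,0,0,0,0,0,0],
    [255,0,0,0,0,0,0],
  ],
)

```text
time_s: 9.1
ee_pos: [0.4989, 0.415, 0.1696]
eef_rot: [3.14, 0.0, 2.266]
force: [0.4, -0.0, -3.5]
grip_width: 0.0152
grip_force: 50.0
```

```bash
python3 - <<'E'
import numpy as np
t=np.radians(np.r_[0,1,3,np.arange(5.5,41,2.5),42]);h=np.array([-.769,-.639,0])
p=np.outer(-.113*np.cos(t)+.0848*np.sin(t),h)*100;p[:,2]=100*(.113*np.sin(t)+.0848*np.cos(t))
r=np.outer(t,[.639,-.769,0])
print(np.degrees(t).round(1).tolist())
for i in np.diff(np.hstack([p,r]),axis=0).round(3).tolist():print([255]+i,end=", ")
E
```

```text
[0.0, 1.0, 3.0, 5.5, 8.0, 10.5, 13.0, 15.5, 18.0, 20.5, 23.0, 25.5, 28.0, 30.5, 33.0, 35.5, 38.0, 40.5, 42.0]
[255, -0.115, -0.096, 0.196, 0.011, -0.013, 0.0], [255, -0.238, -0.198, 0.384, 0.022, -0.027, 0.0], [255, -0.312, -0.259, 0.464, 0.028, -0.034, 0.0], [255, -0.327, -0.272, 0.446, 0.028, -0.034, 0.0], [255, -0.342, -0.284, 0.427, 0.028, -0.034, 0.0], [255, -0.356, -0.296, 0.407, 0.028, -0.034, 0.0], [255, -0.369, -0.307, 0.387, 0.028, -0.034, 0.0], [255, -0.382, -0.317, 0.365, 0.028, -0.034, 0.0], [255, -0.394, -0.327, 0.343, 0.028, -0.034, 0.0], [255, -0.405, -0.336, 0.321, 0.028, -0.034, 0.0], [255, -0.415, -0.345, 0.298, 0.028, -0.034, 0.0], [255, -0.425, -0.353, 0.274, 0.028, -0.034, 0.0], [255, -0.433, -0.36, 0.249, 0.028, -0.034, 0.0], [255, -0.441, -0.367, 0.225, 0.028, -0.034, 0.0], [255, -0.449, -0.373, 0.199, 0.028, -0.034, 0.0], [255, -0.455, -0.378, 0.174, 0.028, -0.034, 0.0], [255, -0.46, -0.382, 0.148, 0.028, -0.034, 0.0], [255, -0.278, -0.231, 0.076, 0.017, -0.02, 0.0],
```

Request:
apply_moves(
  deltas=[
    [255,-0.115,-0.096,0.196,0.011,-0.013,0.0],
    [255,-0.238,-0.198,0.384,0.022,-0.027,0.0],
    [255,-0.312,-0.259,0.464,0.028,-0.034,0.0],
    [255,-0.327,-0.272,0.446,0.028,-0.034,0.0],
    [255,-0.342,-0.284,0.427,0.028,-0.034,0.0],
    [255,-0.356,-0.296,0.407,0.028,-0.034,0.0],
    [255,-0.369,-0.307,0.387,0.028,-0.034,0.0],
    [255,-0.382,-0.317,0.365,0.028,-0.034,0.0],
    [255,-0.394,-0.327,0.343,0.028,-0.034,0.0],
  ],
)

```text
time_s: 10.0
ee_pos: [0.47, 0.391, 0.2039]
eef_rot: [2.778, 0.002, 2.265]
force: [0.2, 0.2, -2.5]
grip_width: 0.0147
grip_force: 50.0
```

Request:
apply_moves(
  deltas=[
    [255,-0.405,-0.336,0.321,0.028,-0.034,0.0],
    [255,-0.415,-0.345,0.298,0.028,-0.034,0.0],
    [255,-0.425,-0.353,0.274,0.028,-0.034,0.0],
    [255,-0.433,-0.36,0.249,0.028,-0.034,0.0],
    [255,-0.441,-0.367,0.225,0.028,-0.034,0.0],
    [255,-0.449,-0.373,0.199,0.028,-0.034,0.0],
    [255,-0.455,-0.378,0.174,0.028,-0.034,0.0],
    [255,-0.46,-0.382,0.148,0.028,-0.034,0.0],
    [255,-0.278,-0.231,0.076,0.017,-0.02,0.0],
    [255,0,0,0,0,0,0],
  ],
)

```text
time_s: 11.0
ee_pos: [0.4321, 0.3595, 0.2231]
eef_rot: [2.402, 0.004, 2.264]
force: [1.1, -0.9, -2.5]
grip_width: 0.0149
grip_force: 50.0
```

Request:
apply_moves(
  deltas=[
    [255,0,0,0,0,0,0],
    [255,0,0,0,0,0,0],
    [255,0,0,0,0,0,0],
    [255,0,0,0,0,0,0],
    [255,0,0,0,0,0,0],
  ],
)

```text
time_s: 11.5
ee_pos: [0.4328, 0.36, 0.2226]
eef_rot: [2.403, 0.004, 2.264]
force: [0.5, 0.5, -2.1]
grip_width: 0.0152
grip_force: 50.0
```

```bash
python3 look.py e wrist side top; python3 -c "
import cv2,numpy as np
a=cv2.imread('pics/wrist_e.png');b=cv2.imread('pics/side_e.png')[190:384,140:384]
cv2.imwrite('pics/e.png',np.hstack([cv2.resize(a,(400,300)),cv2.resize(b,(378,300))]))"
```

```text
11.5 [0.4328 0.36   0.2226] [2.403  0.0036 2.2642] [ 0.6   -0.023  2.024  0.152  0.409 -0.211] [ 0.49  0.5  -2.1 ] 0.0152
```

View pics/e.png

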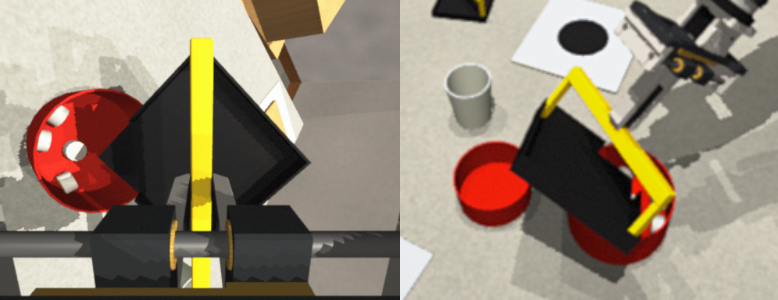

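All four knobs lie in the tin (left half: (58,100), (43,140), (75,150), (67,183)) and the tray is empty. Next: straight up, level out, then carry it to the mat.

Request:
apply_moves(
  deltas=[
    [255,0,0,1,0,0,0],
    [255,0,0,2,0,0,0],
    [255,0,0,3,0,0,0],
    [255,0,0,2,-0.0335,0.0407,0],
    [255,0,0,0,-0.0671,0.0814,0],
    [255,0,0,0,-0.0671,0.0814,0],
    [255,0,0,0,-0.0671,0.0814,0],
    [255,0,0,0,-0.0671,0.0814,0],
    [255,0,0,0,-0.0671,0.0814,0],
    [255,0,0,0,-0.0671,0.0814,0],
  ],
)

```text
time_s: 12.65
ee_pos: [0.4329, 0.36, 0.3041]
eef_rot: [3.091, 0.001, 2.265]
force: [-0.1, -0.6, -2.1]
grip_width: 0.0152
grip_force: 50.0
```

Request:
apply_moves(
  deltas=[
    [255,0.02,-1,0,-0.0335,0.0407,0],
    [255,0.04,-2,0,0,0,-0.05],
    [255,0.06,-3,0,0,0,-0.09],
    [255,0.06,-4,0,0,0,-0.1],
    [255,0.06,-4,0,0,0,-0.1],
    [255,0.06,-4,0,0,0,-0.1],
    [255,0.06,-4,0,0,0,-0.1],
    [255,0.06,-4,0,0,0,-0.1],
    [255,0.06,-4,0,0,0,-0.1],
    [255,0.06,-4,0,0,0,-0.1],
  ],
)

```text
time_s: 13.65
ee_pos: [0.438, 0.0183, 0.3038]
eef_rot: [3.139, 0.0, 1.421]
force: [0.7, -0.5, -3.3]
grip_width: 0.015
grip_force: 50.0
```

Request:
apply_moves(
  deltas=[
    [255,0.06,-4,0,0,0,-0.1],
    [255,0.06,-4,0,0,0,-0.1],
    [255,0.06,-4,0,0,0,-0.1],
    [255,0.06,-4,0,0,0,-0.1],
    [255,0.06,-4,0,0,0,-0.1],
    [255,0.06,-4,0,0,0,-0.1],
    [255,0.06,-4,0,0,0,-0.1],
    [255,0.04,-2.5,0,0,0,-0.06],
    [255,0.02,-1.2,0,0,0,-0.02],
    [255,0,0,0,0,0,0],
  ],
)

```text
time_s: 14.65
ee_pos: [0.4428, -0.2977, 0.3028]
eef_rot: [3.141, 0.0, 0.645]
force: [0.2, -0.1, -2.7]
grip_width: 0.0148
grip_force: 50.0
```

```bash
python3 look.py f wrist; python3 - <<'E'
from h import *;import pickle
_,e=pickle.load(open("d0.pkl","rb"));o,d=pickle.load(open("f.pkl","rb"))
for n,c in list(e.items())[:2]:
    b=max(blobs(c["img"],(105,120,60),(120,255,255),500),key=len)
    q=np.array([plane(c,p,.003)[:2] for p in b],np.float32);r=cv2.minAreaRect(q);print(n,r)
E
```

```text
14.65 [ 0.4428 -0.2977  0.3028] [3.141  0.     0.6447] [-0.66   0.208  1.415 -0.     1.518  0.266] [ 0.16 -0.11 -2.73] 0.0148
top ((0.4439838230609894, -0.30069708824157715), (0.23706723749637604, 0.23784533143043518), 82.33692169189453)
side ((0.4429094195365906, -0.2999960780143738), (0.2387741655111313, 0.2378951609134674), 82.07111358642578)
```

View pics/wrist_f.png

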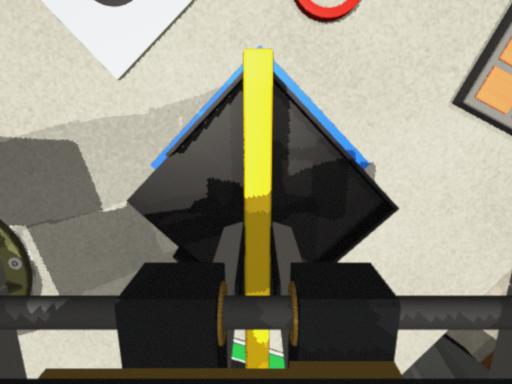

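Wrist view: mat edges (blue, from (155,165) via (260,47) to (367,165)) run parallel to the tray's edges, and the tray is empty. Now lowering.

Request:
apply_moves(
  deltas=[
    [255,-0.1,-0.38,-1,0,0,0],
    [255,0,0,-2.5,0,0,0],
    [255,0,0,-3,0,0,0],
    [255,0,0,-3,0,0,0],
    [255,0,0,-3,0,0,0],
    [255,0,0,-3,0,0,0],
    [255,0,0,-2.5,0,0,0],
    [255,0,0,-1.5,0,0,0],
    [255,0,0,-0.8,0,0,0],
    [255,0,0,-0.4,0,0,0],
  ],
)

```text
time_s: 15.7
ee_pos: [0.4419, -0.3001, 0.0952]
eef_rot: [-3.142, 0.0, 0.647]
force: [-0.2, -0.9, -1.6]
grip_width: 0.0146
grip_force: 50.0
```

Request:
apply_moves(
  deltas=[
    [255,0,0,-0.1,0,0,0],
    [255,0,0,-0.1,0,0,0],
    [255,0,0,-0.1,0,0,0],
    [255,0,0,-0.1,0,0,0],
    [255,0,0,-0.1,0,0,0],
    [255,0,0,0,0,0,0],
    [255,0,0,0,0,0,0],
  ],
)

```text
time_s: 16.4
ee_pos: [0.4419, -0.3008, 0.0907]
eef_rot: [3.141, -0.0, 0.646]
force: [0.0, 0.2, -3.4]
grip_width: 0.0147
grip_force: 50.0
```

Request:
apply_moves(
  deltas=[
    [255,0,0,-0.1,0,0,0],
    [255,0,0,-0.1,0,0,0],
    [255,0,0,0,0,0,0],
    [255,0,0,0,0,0,0],
  ],
)

```text
time_s: 16.8
ee_pos: [0.4419, -0.3008, 0.0887]
eef_rot: [3.141, -0.0, 0.646]
force: [0.1, 0.3, -2.7]
grip_width: 0.0149
grip_force: 50.0
```

Request:
apply_moves(
  deltas=[
    [255,0,0,-0.08,0,0,0],
    [255,0,0,0,0,0,0],
    [255,0,0,0,0,0,0],
  ],
)

```text
time_s: 17.1
ee_pos: [0.4419, -0.3008, 0.0878]
eef_rot: [3.141, -0.0, 0.646]
force: [0.1, -1.2, -2.8]
grip_width: 0.0151
grip_force: 50.0
```

```bash
python3 look.py g side wrist; python3 - <<'E'
import cv2,numpy as np
b=cv2.imread('pics/side_g.png')[85:200,235:365];w=cv2.imread('pics/wrist_g.png')
cv2.imwrite('pics/g.png',np.hstack([cv2.resize(b,(396,350)),cv2.resize(w,(400,350))]))
E
```

```text
17.1 [ 0.4419 -0.3008  0.0878] [ 3.1412e+00 -1.0000e-04  6.4560e-01] [-0.666  0.396  1.689 -0.     1.057  0.259] [ 0.1  -1.17 -2.77] 0.0151
```

View pics/g.png

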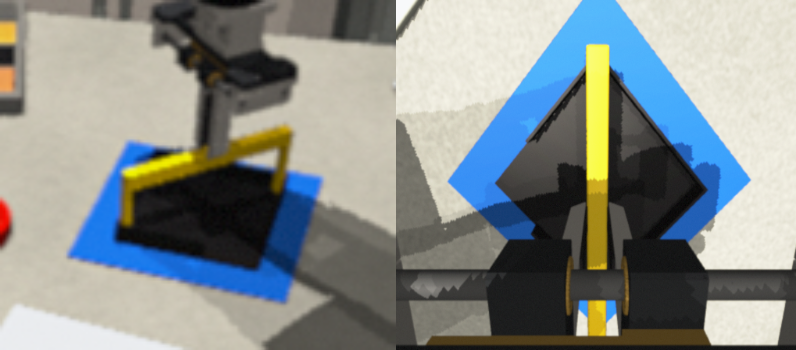

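The tray sits centred over the mat (margins left 450→497, right 705→750), and the force shows no contact yet. I'll ease it down.

Request:
apply_moves(
  deltas=[
    [255,0,0,-0.05,0,0,0],
    [255,0,0,0,0,0,0],
    [255,0,0,-0.05,0,0,0],
    [255,0,0,0,0,0,0],
  ],
)

```text
time_s: 17.6
ee_pos: [0.442, -0.3008, 0.0878]
eef_rot: [3.141, -0.0, 0.646]
force: [-5.4, 3.4, 10.9]
grip_width: 0.0148
grip_force: 50.0
```

Request:
apply_moves(
  deltas=[
    [255,0,0,0.06,0,0,0],
    [255,0,0,0,0,0,0],
    [255,0,0,0,0,0,0],
  ],
  grip_force=20,
)

```text
time_s: 17.9
ee_pos: [0.442, -0.3008, 0.0878]
eef_rot: [3.141, -0.0, 0.646]
force: [-2.8, 2.0, 6.1]
grip_width: 0.0152
grip_force: 20.0
```

Request:
apply_moves(
  deltas=[
    [200,0,0,0,0,0,0],
    [160,0,0,0,0,0,0],
    [120,0,0,0,0,0,0],
    [80,0,0,0,0,0,0],
    [80,0,0,0,0,0,0],
    [80,0,0,0,0,0,0],
    [80,0,0,0,0,0,0],
  ],
  grip_force=5,
)

```text
time_s: 18.6
ee_pos: [0.442, -0.3008, 0.0875]
eef_rot: [3.141, -0.0, 0.646]
force: [0.3, 0.1, 0.1]
grip_width: 0.0628
grip_force: 0.0
```

Request:
apply_moves(
  deltas=[
    [80,0,0,0.5,0,0,0],
    [80,0,0,1.5,0,0,0],
    [80,0,0,3,0,0,0],
    [80,0,0,3,0,0,0],
    [80,0,0,3,0,0,0],
    [80,0,0,3,0,0,0],
    [80,0,0,2,0,0,0],
    [80,0,0,1,0,0,0],
    [80,0,0,0,0,0,0],
    [80,0,0,0,0,0,0],
  ],
)

```text
time_s: 19.6
ee_pos: [0.4417, -0.3006, 0.2565]
eef_rot: [-3.141, 0.0, 0.645]
force: [0.2, 0.4, -0.5]
grip_width: 0.0647
grip_force: 0.0
```

```bash
python3 look.py i side wrist top; python3 - <<'E'
from h import *;import pickle
o,d=pickle.load(open("i.pkl","rb"));_,e=pickle.load(open("d0.pkl","rb"))
for n in("top","side"):
  for x in(e,d):print(n,[np.array(cv2.minAreaRect(b.astype(np.float32))[0]).round(1).tolist() for b in blobs(x[n]["img"],(0,120,60),(8,255,255),100)])
b=cv2.imread('pics/side_i.png')[85:375,150:365];w=cv2.imread('pics/wrist_i.png')
cv2.imwrite('pics/i.png',np.hstack([cv2.resize(b,(300,405)),cv2.resize(w,(500,405))]))
E
```

```text
19.6 [ 0.4417 -0.3006  0.2565] [-3.1407e+00  2.0000e-04  6.4550e-01] [-0.666  0.231  1.492 -0.     1.419  0.259] [ 0.18  0.35 -0.53] 0.0647
top [[155.0, 223.0], [159.7, 169.6], [326.0, 147.5]]
top [[155.0, 223.0], [160.9, 170.5], [326.0, 147.5]]
side [[282.0, 321.5], [199.0, 308.5], [223.5, 157.5]]
side [[282.0, 321.5], [199.0, 308.5], [223.5, 157.5]]
```

View pics/i.png

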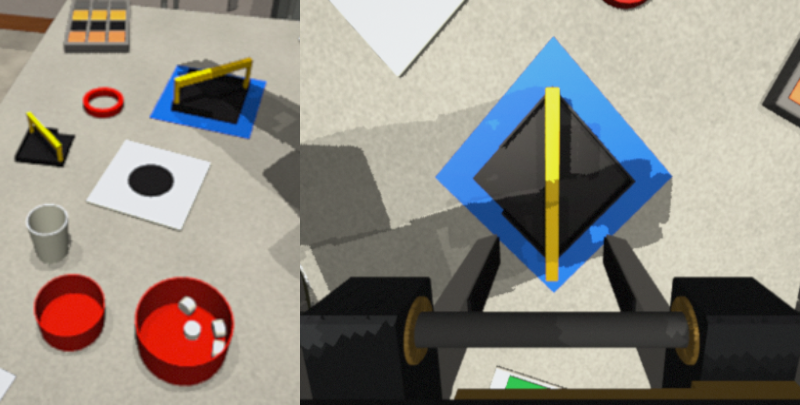

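The empty tray lies flat and centred on the mat. All four knobs are in the big tin, and the tin, cup and tape haven't moved.

```bash
python3 -c "
from station import ctrl
print(ctrl.hand_in())"
```

```text
the job is handed in; nothing more can be done
None
```

The job is handed in: all four knobs are in the red tin, the empty tray is released flat in the middle of the blue mat, and the tin, cup and tape look unmoved; it took about 20 s of the 59 s allowed.

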